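Tilt the tray to gather the stirring bars for the scoop

TASK

The white stirring bars lie scattered in the shallow steel tray with the bow handle. Take the tray by its handle and raise that end, leaving the opposite end standing on the worktop, until all four bars have slid down and lie together at the opposite end, ready for the scoop; then lower the tray gently until it lies flat on the worktop again, with the bars still gathered there, and let go.

Things in the scene. Friction and masses are not known exactly. Their poses are not given: they have to be found in the camera images.
- bar_tray: Shallow open steel tray, loose, about 0.4 kg, 220 mm long (its x), 140 mm wide (its y); walls 30 mm high, 3 mm thick, rolled rim to 33 mm; floor 3 mm thick. Origin: centre of its underside, z up. +x points from the handle end to the opposite end, where the bars are to be gathered (centres within 60 mm of that wall's inside face at x = +107 mm). Not the clear tray of small tubes.
- tray_handle (a point): Middle of the round bar of the tray's bow handle, to be gripped across: steel, 10 mm thick, level along the tray's y, straight for 66 mm, fixed above the end wall at tray x = -108.5 mm, y = 0, its axis 68 mm above the underside (35 mm above the rim). Axes as the tray's. The bar can turn between the fingers while the tray tilts.
- tray_far_edge (a point): Middle of the tray's bottom edge at the end opposite the handle (tray x = +110 mm, y = 0, z = 0); it stays on the worktop and the tray turns about it as the handle is raised. Axes as the tray's.
- stir_bar_0: White PTFE stirring bar, one of four alike: a rod 10 mm thick, 32 mm long, with rounded ends, lying in the steel tray. Very slippery: it slides down the tray's floor once that slopes more than about 10 degrees (12 at most). Origin at its centre, x along the rod.
- stir_bar_1: White PTFE stirring bar, one of four alike: a rod 10 mm thick, 32 mm long, with rounded ends, lying in the steel tray. Very slippery: it slides down the tray's floor once that slopes more than about 10 degrees (12 at most). Origin at its centre, x along the rod.
- stir_bar_2: White PTFE stirring bar, one of four alike: a rod 10 mm thick, 32 mm long, with rounded ends, lying in the steel tray. Very slippery: it slides down the tray's floor once that slopes more than about 10 degrees (12 at most). Origin at its centre, x along the rod.
- stir_bar_3: White PTFE stirring bar, one of four alike: a rod 10 mm thick, 32 mm long, with rounded ends, lying in the steel tray. Very slippery: it slides down the tray's floor once that slopes more than about 10 degrees (12 at most). Origin at its centre, x along the rod.

How it is judged (in metres and radians):
On the way:
1. the tray is held tilted by more than 6 degrees, its far end on the worktop, with all four bars gathered at the low end (angle between bar_tray's own z axis and vertical above 0.105 rad and height (world z) of tray_handle above 0.085 m and contact force between bar_tray and the fingers above 0.2 N and height (world z) of tray_far_edge below 0.02 m and x of stir_bar_0 in the frame of bar_tray between 0.048 and 0.11 m and z of stir_bar_0 in the frame of bar_tray between 0 and 0.035 m and x of stir_bar_1 in the frame of bar_tray between 0.048 and 0.11 m and z of stir_bar_1 in the frame of bar_tray between 0 and 0.035 m and x of stir_bar_2 in the frame of bar_tray between 0.048 and 0.11 m and z of stir_bar_2 in the frame of bar_tray between 0 and 0.035 m and x of stir_bar_3 in the frame of bar_tray between 0.048 and 0.11 m and z of stir_bar_3 in the frame of bar_tray between 0 and 0.035 m), for 0.1 s.
At the end, for the whole second after the job is handed in: The tray lies flat on the worktop (within 3 degrees and 6 mm), and all four bars are at rest in it with their centres within about 60 mm of the inside of the end wall opposite the handle (angle between bar_tray's own z axis and vertical below 0.05 rad and height (world z) of bar_tray between -0.006 and 0.006 m and linear speed of each of bar_tray, stir_bar_0, stir_bar_1, stir_bar_2, stir_bar_3 below 0.02 m/s and x of stir_bar_0 in the frame of bar_tray between 0.048 and 0.11 m and z of stir_bar_0 in the frame of bar_tray between 0 and 0.035 m and x of stir_bar_1 in the frame of bar_tray between 0.048 and 0.11 m and z of stir_bar_1 in the frame of bar_tray between 0 and 0.035 m and x of stir_bar_2 in the frame of bar_tray between 0.048 and 0.11 m and z of stir_bar_2 in the frame of bar_tray between 0 and 0.035 m and x of stir_bar_3 in the frame of bar_tray between 0.048 and 0.11 m and z of stir_bar_3 in the frame of bar_tray between 0 and 0.035 m); the robot touches nothing.
It fails at once if the tray is dropped or jerked (its middle moves faster than 0.5 m/s) (linear speed of bar_tray above 0.5 m/s).
It fails at once if a stirring bar is out of the tray (z of any of stir_bar_0, stir_bar_1, stir_bar_2, stir_bar_3 in the frame of bar_tray above 0.06 m or z of any of stir_bar_0, stir_bar_1, stir_bar_2, stir_bar_3 in the frame of bar_tray below -0.01 m).
It also fails if it takes over 42 s, if anything falls off the work surface, if the arm or the gripper's body presses on something with over 40 N, if the wrist force passes 120 N, or if a joint passes its speed limit or range.

ROBOT

A 6-joint arm with a two-finger parallel gripper is mounted at the origin on a cart in front of the work surface, level with it; the furniture and walls round the work are solid. World frame = base frame: x ahead of the robot, y to its left, z up, the work surface at z = 0. Lengths are in m, angles in degrees, forces in N, time in s.
With the tool pointing down it reaches from about 0.375 to 0.9 m from the base axis. Payload 3.1 kg.
Tool frame: the origin (TCP) lies at the very end of the fingers, on their centre line; the grasp point (between the pads) lies 19 mm behind it; z points along the fingers, y is the direction in which the jaws open and shut (so a half turn about z gives the same grasp; the last joint's range is limited). The gripper opens to 87 mm and grips with 3 to 60 N. Pads are 19 mm wide; open, the fingers measure 117 mm over their backs; the gripper's body (75 mm by 190 mm) begins 51 mm behind the grasp point.
Start: joints at [57.095, 30.224, 82.088, -0, 67.689, -10.227], TCP at [0.241, 0.577, 0.223] pointing down, gripper open.
Joint ranges: [-176.69, 176.69], [-43.24, 126.21], [12.49, 139.97], [-82, 262], [0, 151.66], [-163.58, 163.58]. Speed limits (degrees/s): [159.86, 159.86, 180, 180, 180, 180].

INTERFACE

Orientations are given as a 3x3 rotation matrix whose columns are the frame's x, y, z axes.
In Python, from rig import readout, capture, camera_model, bot, spot_in, regions_of gives the robot as it stands.
- The arm moves only by the tool send_rows, never from a script. Its argument "moves" is a list that holds one entry, the list of rows, each a list of 7 numbers: the turn, a rotation vector about the tool's x, y, z in degrees, then the shift along the tool's x, y, z in cm, then the opening, from -1 (shut) to 1 (fully open). A call has exactly 5 rows; each row shifts and turns the commanded pose from where the row before left it, along the tool's axes as they then stand; what a row does not reach is not made up. A row lasts 1/10 s, in which the tool goes at most 50 mm and 8.59 degrees, less where a joint would pass 70% of its speed; a pose out of reach is approached as far as the arm can. A call with a gripper value outside its range is refused whole. The fingers move at their own pace and stop on an object; the grip force is fixed at half the most. Time passes only in rows, so rows that do not move let the fingers close, or fill a call up. It gives the time, the measured TCP pose, the force and the opening at its end, in the units of the state.
- readout.read_state(): the state, without advancing time (a new reading comes with each control period).
- capture(name): name is "scene" or "side" or "wrist"; returns the picture (420x560x3 uint8, blue, green, red); there is no depth.
- camera_model(name): a dict with "camera_matrix" (3x3 intrinsics, pixels), "pose" (4x4, takes a point from camera to world coordinates). Camera axes: x right, y up, looking along -z (the intrinsics and any distortion apply to the point x, -y, -z); pixel columns grow to the right and rows downward; lengths in m; the calibration is good to about 2 mm. A picture is of the moment at which its call begins: read the wrist's pose just before it. camera_model takes no time and is no camera call; for the wrist camera it gives the pose at the moment of the call.
- bot.hand_in(): hands the job in, once; it reports no verdict.
Trained networks look in the newest picture that a camera, given by its name, has taken for a name from the list of things; names that differ only in an ending like _2 or _b are one class to them, and where a whole thing is asked for, a point or a joint stands for the part that bears it (a point fixed in the world has none). Each returns a list of dicts, best first, with "p" (0 to 1); they miss things now and then, are a little off and sometimes report something else, mostly with a low value. They report only what shows in the picture. A call takes as long as a camera call.
- spot_in(camera, thing): "location" ([x, y, z] in m, in world coordinates, good to about 4 mm: the middle of the surface that is visible of it).
- regions_of(camera, thing): "mask" (420x560 bool, what is visible of it).
The state is a dict: "time_s": time; "joint_positions": joint angles; "qvel": joint speeds; "tau": joint torques, N m; "position": TCP position; "tcp_rot": TCP orientation; "force": force on the tool from outside, world axes, zero at the start; "moment": the same for the moment, N m; "opening": opening from 0.0 (shut) to 1.0 (fully open).
Only numpy, scipy, OpenCV 4.12 (cv2) and the standard library are available. Lean on these libraries where they do the work, as an engineer would, in place of code of your own. Each camera call takes 0.05 s, during which the arm holds its last target. There are 200 camera calls.

## Working session

There is one attempt and no reset: what is moved stays moved. The work goes in short steps, Python scripts to look and compute and a tool call to move; the robot and the scene stay as the last step left them, time stands still between calls to the robot, and variables do not carry over. Pictures are saved under pics/ and viewed, about 8 in all and at most 12, crops included, and the job is handed in when it is done.

Besides the shell and the picture viewer there is one more tool, called after "Request:" as name(argument=value, ...), one argument or row to a line, values as JSON. send_rows: Moves the arm, as the interface text tells. Its arguments: {"type":"object","properties":{"moves":{"type":"array","items":{"type":"array","items":{"type":"array","items":{"type":"number"}}}}},"required":["moves"]}

```bash
mkdir -p pics; cat > h.py <<'E'
import numpy as np, cv2
from rig import readout, capture, camera_model, bot, spot_in, regions_of
np.set_printoptions(precision=4,suppress=True)
def ray(cam,uv):
    m=camera_model(cam);K=np.array(m["camera_matrix"]);P=np.array(m["pose"])
    d=np.linalg.inv(K)@[uv[0],uv[1],1]; d=P[:3,:3]@[d[0],-d[1],-d[2]]
    return P[:3,3],d
def at_z(cam,uv,z):
    o,d=ray(cam,uv); return o+d*(z-o[2])/d[2]
def proj(cam,p):
    m=camera_model(cam);K=np.array(m["camera_matrix"]);P=np.array(m["pose"])
    q=P[:3,:3].T@(np.array(p)-P[:3,3]); q=K@[q[0],-q[1],-q[2]]; return q[:2]/q[2]
E
python3 - <<'E'
from h import *
a=capture("scene"); b=capture("side")
cv2.imwrite("pics/a.png",a);cv2.imwrite("pics/b.png",b)
for c in("scene","side"):
  for t in("bar_tray","tray_handle","stir_bar_0"):
    print(c,t,[(np.array(d["location"]).round(4),round(d["p"],2)) for d in spot_in(c,t)])
print(readout.read_state())
E
```

```text
scene bar_tray [(array([0.4977, 0.2682, 0.0036]), 0.95)]
scene tray_handle [(array([0.499 , 0.2736, 0.0021]), 0.86)]
scene stir_bar_0 [(array([0.5205, 0.3063, 0.013 ]), 0.64), (array([0.5747, 0.3034, 0.0159]), 0.56), (array([0.5903, 0.2537, 0.0114]), 0.47), (array([0.5414, 0.25  , 0.0135]), 0.47)]
side bar_tray []
side tray_handle [(array([0.4981, 0.273 , 0.0038]), 0.67)]
side stir_bar_0 [(array([0.5914, 0.2584, 0.0119]), 0.63), (array([0.5749, 0.299 , 0.0119]), 0.62), (array([0.519 , 0.307 , 0.0118]), 0.58), (array([0.5398, 0.2471, 0.014 ]), 0.57)]
{'time_s': 0.4, 'joint_positions': array([ 57.0955,  30.233 ,  82.0965,   0.0004,  67.6878, -10.2268]), 'qvel': array([-0.0864, -0.1   ,  0.0038,  0.0611,  0.1736,  0.0523]), 'tau': array([ -0.0002, -43.9502, -17.6659,   0.0633,   0.053 ,  -0.0001]), 'position': array([0.2409, 0.5766, 0.2224]), 'tcp_rot': array([[-0.9227,  0.3856, -0.0002],
       [ 0.3856,  0.9227, -0.0003],
       [ 0.0001, -0.0003, -1.    ]]), 'force': array([ 0.2515, -0.3101, -0.0785]), 'moment': array([ 0.0025, -0.0185,  0.0517]), 'opening': 1.0032762064581262}
```

View pics/a.png

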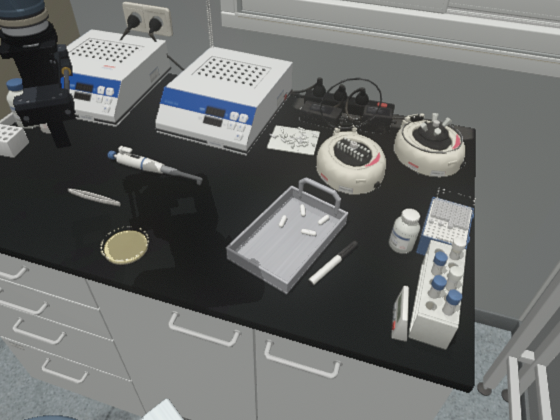

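View pics/b.png

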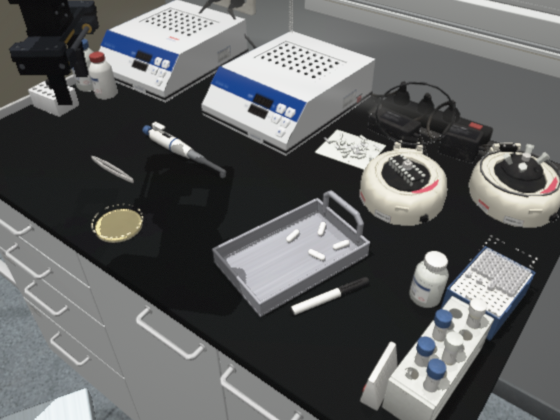

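The scene view shows the tray at about (290,240), with the handle bow at the upper right, (301,182) to (340,203), and the four bars near the handle end. The side view agrees: its bow runs from (326,196) to (361,230).

```bash
python3 - <<'E'
from h import *
a=cv2.imread("pics/a.png");b=cv2.imread("pics/b.png")
for t,z in(("scene bow ends",0.068),):
  for c,uv in(("scene",(301,183)),("scene",(340,203)),("side",(326,197)),("side",(361,228))): print(c,uv,at_z(c,uv,z))
for c,uvs in(("scene",[(348,215),(293,188),(229,247),(283,285)]),("side",[(368,242),(320,204),(216,252),(262,303)])):
  for uv in uvs: print(c,uv,at_z(c,uv,0.033))
for n,im,c in(("scene",a,(285,175,365,235)),("side",b,(305,180,385,240))):
  x0,y0,x1,y1=c; cv2.imwrite(f"pics/{n}c.png",cv2.resize(im[y0:y1,x0:x1],None,fx=5,fy=5,interpolation=cv2.INTER_CUBIC))
cv2.imwrite("pics/c.png",np.hstack([cv2.imread("pics/scenec.png"),cv2.imread("pics/sidec.png")]))
E
```

```text
scene (301, 183) [0.5868 0.3229 0.068 ]
scene (340, 203) [0.6029 0.229  0.068 ]
side (326, 197) [0.5895 0.3176 0.068 ]
side (361, 228) [0.6064 0.226  0.068 ]
scene (348, 215) [0.6192 0.2165 0.033 ]
scene (293, 188) [0.5917 0.35   0.033 ]
scene (229, 247) [0.3849 0.3084 0.033 ]
scene (283, 285) [0.4019 0.1766 0.033 ]
side (368, 242) [0.6217 0.223  0.033 ]
side (320, 204) [0.5911 0.3409 0.033 ]
side (216, 252) [0.383  0.3007 0.033 ]
side (262, 303) [0.4136 0.1735 0.033 ]
```

View pics/c.png

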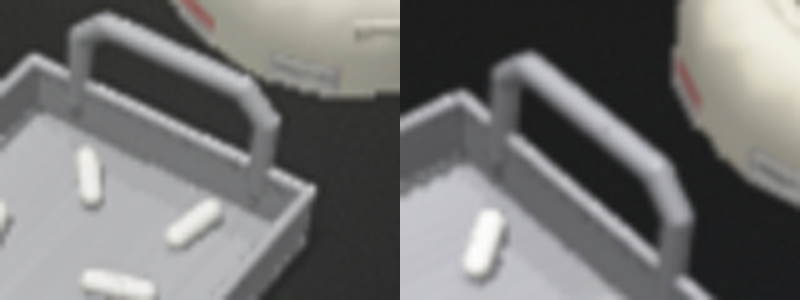

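```bash
python3 - <<'E'
from h import *
P=[]
for c,uv in(("scene",(306,179.3)),("scene",(334,192.5)),("side",(331,193)),("side",(357,213.5))): p=at_z(c,uv,.068);P.append(p);print(c,p)
print((P[0]+P[1])/2,np.linalg.norm(P[0]-P[1]),(P[2]+P[3])/2,np.linalg.norm(P[2]-P[3]))
for c,uv in (("side",(404,215)),("scene",(352,190)),("scene",(230,145)),("scene",(160,110))): print(c,at_z(c,uv,0))
E
```

```text
scene [0.6029 0.3245 0.068 ]
scene [0.6168 0.2579 0.068 ]
side [0.6023 0.3238 0.068 ]
side [0.6176 0.2592 0.068 ]
[0.6099 0.2912 0.068 ] 0.06803016609302218 [0.6099 0.2915 0.068 ] 0.06634520248044548
side [0.7373 0.2856 0.    ]
scene [0.7148 0.2829 0.    ]
scene [0.6111 0.5986 0.    ]
scene [0.5646 0.8535 0.    ]
```

Request:
send_rows(
  moves=[
    [[0,0,8.5,0,0,0,1],[0,0,8.5,0,0,0,1],[0,0,8.5,0,0,0,1],[0,0,8.5,0,0,0,1],[0,0,8.5,0,0,0,1]],
  ],
)

```text
time_s: 0.9
position: [0.2409, 0.5766, 0.2225]
tcp_rot: [[-0.414, 0.91, -0.0], [0.91, 0.414, -0.0], [-0.0, -0.0, -1.0]]
force: [0.1, 0.0, -0.2]
opening: 1.002
```

Request:
send_rows(
  moves=[
    [[0,0,6.25,0,0,0,1],[0,0,6.25,0,0,0,1],[0,0,0,-4.2,2.1,0,1],[0,0,0,-4.2,2.1,0,1],[0,0,0,-4.2,2.1,0,1]],
  ],
)

```text
time_s: 1.4
position: [0.3299, 0.4661, 0.2226]
tcp_rot: [[-0.215, 0.977, 0.0], [0.977, 0.215, 0.0], [0.0, 0.0, -1.0]]
force: [0.3, 0.3, -0.9]
opening: 0.999
```

Request:
send_rows(
  moves=[
    [[0,0,0,-4.2,2.1,0,1],[0,0,0,-4.2,2.1,0,1],[0,0,0,-4.2,2.1,0,1],[0,0,0,-4.2,2.1,0,1],[0,0,0,0,0,0,1]],
  ],
)

```text
time_s: 1.9
position: [0.4516, 0.3168, 0.2229]
tcp_rot: [[-0.207, 0.978, 0.003], [0.978, 0.207, -0.001], [-0.002, 0.003, -1.0]]
force: [-0.0, 1.0, -1.1]
opening: 1.001
```

```bash
python3 - <<'E'
from h import *
s=readout.read_state();print(s["position"],s["tcp_rot"],s["time_s"])
w=capture("wrist");cv2.imwrite("pics/w.png",w)
print([proj("wrist",p) for p in((.61,.291,.068),(.6029,.324,.068),(.6172,.2585,.068))])
E
```

```text
[0.4516 0.3168 0.2229] [[-0.2068  0.9784  0.0031]
 [ 0.9784  0.2068 -0.001 ]
 [-0.0016  0.0028 -1.    ]] 1.9
[array([437.6714, 254.2023]), array([442.589 , 219.8345]), array([433.311 , 286.1603])]
```

View pics/w.png

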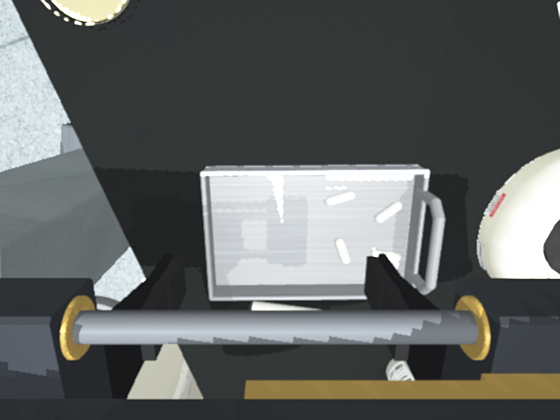

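The wrist view shows the handle at the right, about (437,245), and the tray nearly aligned with the jaws. I'll zoom in for the details.

```bash
python3 - <<'E'
from h import *
w=cv2.imread("pics/w.png");cv2.imwrite("pics/w2.png",cv2.resize(w[155:305,360:510],None,fx=4,fy=4,interpolation=cv2.INTER_CUBIC))
E
```

```text
(no output)
```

View pics/w2.png

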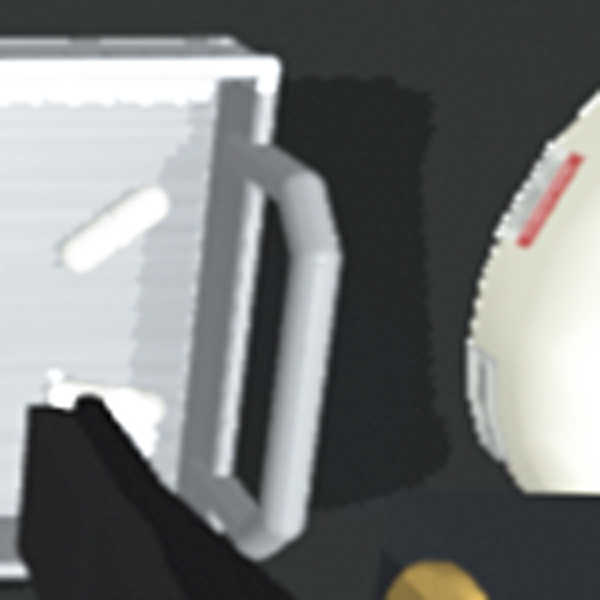

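The bar's bends are at about (439,218) and (430,287), within about 3 px of the prediction. I'll move above the handle.

Request:
send_rows(
  moves=[
    [[0,0,0,-1.45,3.7,0,1],[0,0,0,-1.45,3.7,0,1],[0,0,0,-1.45,3.7,0,1],[0,0,0,-1.45,3.7,0,1],[0,0,0,0,0,4,1]],
  ],
)

```text
time_s: 2.45
position: [0.614, 0.2976, 0.1883]
tcp_rot: [[-0.212, 0.977, 0.02], [0.977, 0.212, 0.005], [0.001, 0.02, -1.0]]
force: [0.3, 1.1, 1.1]
opening: 0.997
```

Request:
send_rows(
  moves=[
    [[0,0,0,0,0,4,1],[0,0,0,0,0,3,1],[0,0,0,0,0,0,1],[0,0,0,0,0,0,1],[0,0,0,0,0,0,1]],
  ],
)

```text
time_s: 2.95
position: [0.6055, 0.2971, 0.1148]
tcp_rot: [[-0.214, 0.977, 0.004], [0.977, 0.214, 0.001], [0.0, 0.004, -1.0]]
force: [-0.2, 0.4, 0.8]
opening: 1.001
```

```bash
python3 - <<'E'
from h import *
s=readout.read_state();print(s["position"],s["force"])
cv2.imwrite("pics/d.png",np.hstack([cv2.resize(capture(c)[130:280,250:400],None,fx=2.6,fy=2.6,interpolation=cv2.INTER_CUBIC) for c in("scene","side")]))
E
```

```text
[0.6055 0.2971 0.1148] [-0.2226  0.4153  0.7825]
```

View pics/d.png

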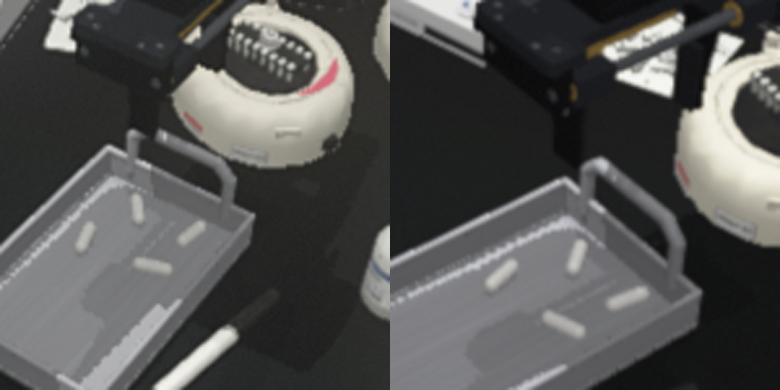

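```bash
python3 - <<'E'
from h import *
for c in("scene","side"):
  for p in((.6055,.2971,.1148),(.563,.288,.115),(.648,.306,.115),(.61,.291,.068)): 
    q=proj(c,p); print(c,p,q,(q-[250,130])*2.6)
print(at_z("scene",(307,183),.115),at_z("side",(322,193),.115),at_z("side",(367,172),.115))
E
```

```text
scene (0.6055, 0.2971, 0.1148) [318.0607 167.6369] [176.9579  97.8561]
scene (0.563, 0.288, 0.115) [306.173 178.924] [146.0498 127.2023]
scene (0.648, 0.306, 0.115) [329.3717 156.8738] [206.3664  69.872 ]
scene (0.61, 0.291, 0.068) [319.8912 185.8095] [181.7171 145.1048]
side (0.6055, 0.2971, 0.1148) [341.7939 180.0662] [238.6641 130.1721]
side (0.563, 0.288, 0.115) [320.9574 189.73  ] [184.4893 155.2979]
side (0.648, 0.306, 0.115) [361.8508 170.678 ] [290.8121 105.7628]
side (0.61, 0.291, 0.068) [343.9003 203.1854] [244.1409 190.2821]
[0.5557 0.2784 0.115 ] [0.5609 0.28   0.115 ] [0.6541 0.2994 0.115 ]
```

The fingers are where predicted in both views. I'll correct sideways, descend and close.

Request:
send_rows(
  moves=[
    [[0,0,0,-0.65,0.2,0,1],[0,0,0,0,0,2.2,1],[0,0,0,0,0,2.2,1],[0,0,0,0,0,2.2,1],[0,0,0,0,0,0,1]],
  ],
)

```text
time_s: 3.55
position: [0.6058, 0.2886, 0.0443]
tcp_rot: [[-0.213, 0.977, -0.005], [0.977, 0.213, -0.002], [-0.001, -0.005, -1.0]]
force: [0.1, -0.4, -0.2]
opening: 0.998
```

Request:
send_rows(
  moves=[
    [[0,0,0,0,0,0,0.6],[0,0,0,0,0,0,0.2],[0,0,0,0,0,0,-0.2],[0,0,0,0,0,0,-0.5],[0,0,0,0,0,0,-0.6]],
  ],
)

```text
time_s: 4.05
position: [0.6079, 0.29, 0.0473]
tcp_rot: [[-0.214, 0.977, 0.001], [0.977, 0.214, 0.0], [0.0, 0.001, -1.0]]
force: [0.8, -0.6, -0.3]
opening: 0.631
```

Request:
send_rows(
  moves=[
    [[0,0,0,0,0,0,-0.6],[0,0,0,0,0,0,-0.6],[0,0,0,0,0,0,-0.6],[0,0,0,0,0,0,-0.7],[0,0,0,0,0,0,-0.8]],
  ],
)

```text
time_s: 4.55
position: [0.6075, 0.2898, 0.0465]
tcp_rot: [[-0.213, 0.977, -0.0], [0.977, 0.213, -0.0], [-0.0, -0.0, -1.0]]
force: [0.0, 0.2, 0.4]
opening: 0.171
```

Request:
send_rows(
  moves=[
    [[0,0,0,0,0,0,-0.9],[0,0,0,0,0,0,-1],[0,0,0,0,0,0,-1],[0,0,0,0,0,0,-1],[0,0,0,0,0,0,-1]],
  ],
)

```text
time_s: 5.05
position: [0.6077, 0.2898, 0.0464]
tcp_rot: [[-0.213, 0.977, 0.0], [0.977, 0.213, 0.0], [0.0, 0.0, -1.0]]
force: [1.9, 1.3, -1.8]
opening: 0.091
```

Request:
send_rows(
  moves=[
    [[0,0,0,0,0,0,-1],[0,0,0,0,-0.1,-0.3,-1],[0,0,0,0,-0.13,-0.4,-1],[0,0,0,0,-0.14,-0.4,-1],[0,0,0,0,-0.16,-0.4,-1]],
  ],
)

```text
time_s: 5.55
position: [0.6018, 0.2886, 0.0618]
tcp_rot: [[-0.214, 0.977, -0.001], [0.977, 0.214, -0.0], [-0.0, -0.001, -1.0]]
force: [-0.5, 0.0, -2.8]
opening: 0.097
```

Request:
send_rows(
  moves=[
    [[0,0,0,0,-0.15,-0.36,-1],[0,0,0,0,-0.15,-0.36,-1],[0,0,0,0,-0.16,-0.36,-1],[0,0,0,0,-0.16,-0.36,-1],[0,0,0,0,0,0,-1]],
  ],
)

```text
time_s: 6.05
position: [0.5961, 0.2874, 0.0765]
tcp_rot: [[-0.214, 0.977, 0.0], [0.977, 0.214, 0.0], [0.0, 0.0, -1.0]]
force: [-0.2, 0.7, -3.9]
opening: 0.091
```

```bash
python3 - <<'E'
from h import *
s=readout.read_state();print(s["position"],s["force"],s["moment"],s["opening"])
cv2.imwrite("pics/e.png",np.hstack([cv2.resize(capture(c)[160:310,210:380],None,fx=2.3,fy=2.3,interpolation=cv2.INTER_CUBIC) for c in("scene","side")]))
E
```

```text
[0.5961 0.2874 0.0765] [-0.2057  0.6927 -3.8894] [-0.0702 -0.0551  0.01  ] 0.09077570128304384
```

View pics/e.png

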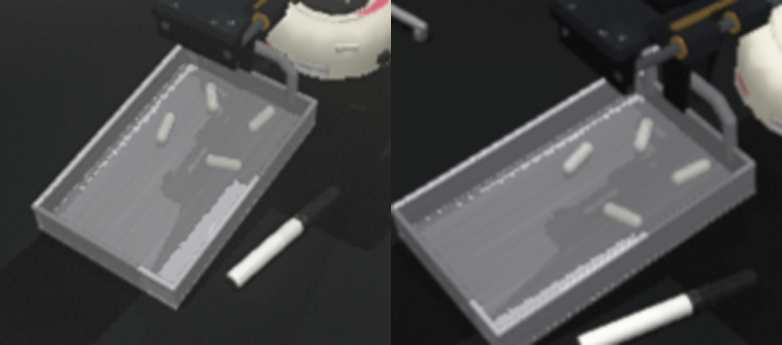

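The far-end rim corners have hardly moved, near (226,250) and (287,287), so the tray is pivoting on its far edge. I'll continue.

Request:
send_rows(
  moves=[
    [[0,0,0,0,-0.15,-0.3,-1],[0,0,0,0,-0.15,-0.29,-1],[0,0,0,0,-0.15,-0.29,-1],[0,0,0,0,-0.15,-0.28,-1],[0,0,0,0,-0.15,-0.28,-1]],
  ],
)

```text
time_s: 6.65
position: [0.5889, 0.2857, 0.0906]
tcp_rot: [[-0.213, 0.977, 0.0], [0.977, 0.213, -0.0], [-0.0, 0.0, -1.0]]
force: [-0.6, -0.4, -3.4]
opening: 0.101
```

Request:
send_rows(
  moves=[
    [[0,0,0,0,-0.16,-0.28,-1],[0,0,0,0,-0.16,-0.27,-1],[0,0,0,0,-0.17,-0.27,-1],[0,0,0,0,-0.17,-0.27,-1],[0,0,0,0,-0.17,-0.27,-1]],
  ],
)

```text
time_s: 7.15
position: [0.5806, 0.2839, 0.1041]
tcp_rot: [[-0.213, 0.977, -0.0], [0.977, 0.213, -0.0], [-0.0, -0.0, -1.0]]
force: [-0.1, -0.9, -2.1]
opening: 0.098
```

Request:
send_rows(
  moves=[
    [[0,0,0,0,0,0,-1],[0,0,0,0,0,0,-1],[0,0,0,0,0,0,-1],[0,0,0,0,0,0,-1],[0,0,0,0,0,0,-1]],
  ],
)

```text
time_s: 7.65
position: [0.581, 0.284, 0.1039]
tcp_rot: [[-0.213, 0.977, 0.0], [0.977, 0.213, 0.0], [0.0, 0.0, -1.0]]
force: [0.1, -0.6, -3.3]
opening: 0.097
```

```bash
python3 - <<'E'
from h import *
s=readout.read_state();print(s["position"],s["force"],s["moment"],s["opening"])
cv2.imwrite("pics/f.png",np.hstack([cv2.resize(capture(c)[160:310,210:380],None,fx=2.3,fy=2.3,interpolation=cv2.INTER_CUBIC) for c in("scene","side")]))
E
```

```text
[0.581  0.284  0.1039] [ 0.0972 -0.6311 -3.3044] [-0.0196 -0.1224  0.0021] 0.09726244627574428
```

View pics/f.png

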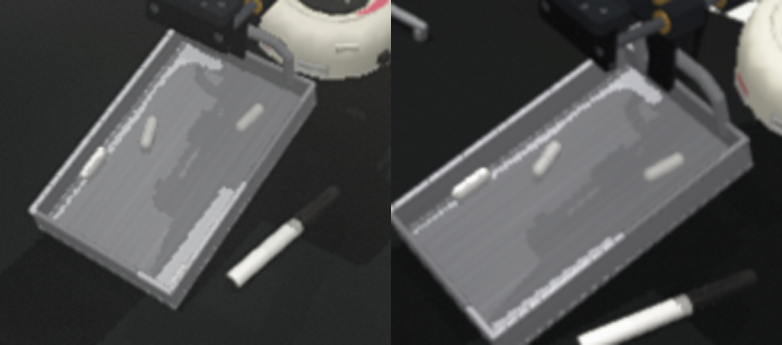

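The bars are sliding: three still show on the floor and one is already down by the far wall. I'll raise a little more and wait.

Request:
send_rows(
  moves=[
    [[0,0,0,0,-0.19,-0.26,-1],[0,0,0,0,-0.19,-0.26,-1],[0,0,0,0,-0.19,-0.26,-1],[0,0,0,0,-0.19,-0.26,-1],[0,0,0,0,-0.19,-0.26,-1]],
  ],
)

```text
time_s: 8.25
position: [0.5714, 0.2819, 0.1173]
tcp_rot: [[-0.213, 0.977, -0.0], [0.977, 0.213, 0.0], [0.0, -0.0, -1.0]]
force: [-0.5, -0.2, -3.2]
opening: 0.101
```

Request:
send_rows(
  moves=[
    [[0,0,0,0,0,0,-1],[0,0,0,0,0,0,-1],[0,0,0,0,0,0,-1],[0,0,0,0,0,0,-1],[0,0,0,0,0,0,-1]],
  ],
)

```text
time_s: 8.75
position: [0.5718, 0.282, 0.1169]
tcp_rot: [[-0.213, 0.977, 0.0], [0.977, 0.213, 0.0], [0.0, 0.0, -1.0]]
force: [-0.3, 0.5, -2.9]
opening: 0.099
```

```bash
python3 - <<'E'
from h import *
s=readout.read_state();print(s["position"],s["force"],s["moment"],s["opening"])
o=[]
for c in("scene","side"):
  o.append(cv2.resize(capture(c)[160:310,210:380],None,fx=2.3,fy=2.3,interpolation=cv2.INTER_CUBIC))
  print(c,[(np.array(d["location"]).round(4),round(d["p"],2)) for d in spot_in(c,"stir_bar_0")])
cv2.imwrite("pics/g.png",np.hstack(o))
E
```

```text
[0.5718 0.282  0.1169] [-0.3104  0.5244 -2.9211] [-0.0275 -0.1409 -0.0277] 0.09881947358385625
scene [(array([0.3999, 0.3061, 0.0186]), 0.59)]
side [(array([0.3908, 0.2825, 0.0157]), 0.65), (array([0.409 , 0.2108, 0.0156]), 0.62)]
```

View pics/g.png

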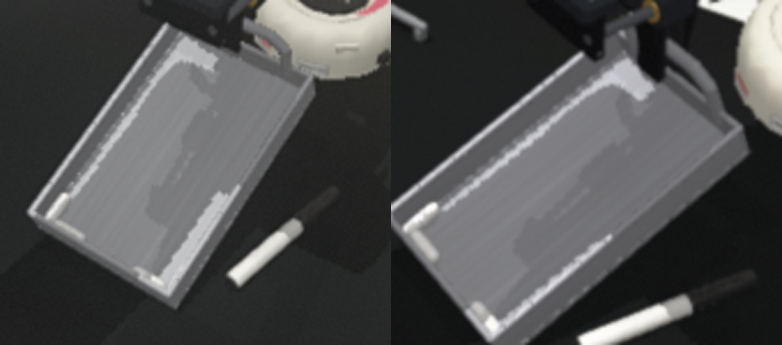

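All four bars are at the low end, two in each corner, with the tray at about 20°. I'll lower along the reversed arc.

Request:
send_rows(
  moves=[
    [[0,0,0,0,0.19,0.26,-1],[0,0,0,0,0.19,0.26,-1],[0,0,0,0,0.19,0.26,-1],[0,0,0,0,0.19,0.26,-1],[0,0,0,0,0.19,0.26,-1]],
  ],
)

```text
time_s: 9.45
position: [0.581, 0.284, 0.1037]
tcp_rot: [[-0.213, 0.977, -0.0], [0.977, 0.213, -0.0], [-0.0, -0.001, -1.0]]
force: [0.6, -0.9, -1.9]
opening: 0.098
```

Request:
send_rows(
  moves=[
    [[0,0,0,0,0.17,0.27,-1],[0,0,0,0,0.17,0.27,-1],[0,0,0,0,0.17,0.27,-1],[0,0,0,0,0.16,0.27,-1],[0,0,0,0,0.16,0.28,-1]],
  ],
)

```text
time_s: 9.95
position: [0.589, 0.2858, 0.0901]
tcp_rot: [[-0.213, 0.977, -0.0], [0.977, 0.213, -0.0], [0.0, -0.0, -1.0]]
force: [-1.1, -0.1, -1.8]
opening: 0.1
```

Request:
send_rows(
  moves=[
    [[0,0,0,0,0.15,0.28,-1],[0,0,0,0,0.15,0.28,-1],[0,0,0,0,0.15,0.29,-1],[0,0,0,0,0.15,0.29,-1],[0,0,0,0,0.15,0.3,-1]],
  ],
)

```text
time_s: 10.45
position: [0.5963, 0.2873, 0.0756]
tcp_rot: [[-0.213, 0.977, -0.0], [0.977, 0.213, -0.0], [-0.0, -0.0, -1.0]]
force: [-0.6, 0.1, -0.5]
opening: 0.096
```

Request:
send_rows(
  moves=[
    [[0,0,0,0,0.13,0.3,-1],[0,0,0,0,0.13,0.3,-1],[0,0,0,0,0.12,0.3,-1],[0,0,0,0,0.12,0.3,-1],[0,0,0,0,0.12,0.3,-1]],
  ],
)

```text
time_s: 10.95
position: [0.6025, 0.2887, 0.0607]
tcp_rot: [[-0.213, 0.977, -0.0], [0.977, 0.213, -0.0], [-0.0, -0.0, -1.0]]
force: [-1.5, -0.8, -1.7]
opening: 0.093
```

Request:
send_rows(
  moves=[
    [[0,0,0,0,0.12,0.3,-1],[0,0,0,0,0.12,0.3,-1],[0,0,0,0,0.11,0.28,-1],[0,0,0,0,0.08,0.2,-1],[0,0,0,0,0,0,-1]],
  ],
)

```text
time_s: 11.45
position: [0.6064, 0.2895, 0.0496]
tcp_rot: [[-0.213, 0.977, -0.001], [0.977, 0.213, -0.0], [-0.0, -0.001, -1.0]]
force: [-1.9, 0.1, -2.5]
opening: 0.095
```

Request:
send_rows(
  moves=[
    [[0,0,0,0,0.02,0.06,-1],[0,0,0,0,0.02,0.06,-1],[0,0,0,0,0.02,0.06,-1],[0,0,0,0,0.02,0.06,-1],[0,0,0,0,0.02,0.06,-1]],
  ],
)

```text
time_s: 11.95
position: [0.6075, 0.2898, 0.0472]
tcp_rot: [[-0.213, 0.977, -0.0], [0.977, 0.213, -0.0], [-0.0, -0.0, -1.0]]
force: [-0.8, -0.4, -1.6]
opening: 0.096
```

Request:
send_rows(
  moves=[
    [[0,0,0,0,0,0.05,-1],[0,0,0,0,0,0,-1],[0,0,0,0,0,0,-1],[0,0,0,0,0,0,-1],[0,0,0,0,0,0,-1]],
  ],
)

```text
time_s: 12.45
position: [0.6077, 0.2898, 0.0467]
tcp_rot: [[-0.213, 0.977, 0.0], [0.977, 0.213, 0.0], [0.0, 0.0, -1.0]]
force: [-1.0, -0.5, -1.4]
opening: 0.096
```

Request:
send_rows(
  moves=[
    [[0,0,0,0,0,0.04,-1],[0,0,0,0,0,0.04,-1],[0,0,0,0,0,0.04,-1],[0,0,0,0,0,0,-1],[0,0,0,0,0,0,-1]],
  ],
)

```text
time_s: 12.95
position: [0.608, 0.2899, 0.0456]
tcp_rot: [[-0.213, 0.977, 0.001], [0.977, 0.213, 0.0], [0.0, 0.001, -1.0]]
force: [0.1, 0.5, -2.2]
opening: 0.101
```

Request:
send_rows(
  moves=[
    [[0,0,0,0,0,0.05,-1],[0,0,0,0,0,0.05,-1],[0,0,0,0,0,0.05,-1],[0,0,0,0,0,0,-1],[0,0,0,0,0,0,-1]],
  ],
)

```text
time_s: 13.45
position: [0.6084, 0.29, 0.0445]
tcp_rot: [[-0.213, 0.977, 0.002], [0.977, 0.213, 0.0], [0.0, 0.002, -1.0]]
force: [1.0, -0.6, 1.1]
opening: 0.094
```

```bash
python3 - <<'E'
from h import *
s=readout.read_state();print(s["position"],s["force"],s["moment"],s["opening"])
o=[]
for c in("scene","side"):
  o.append(cv2.resize(capture(c)[160:310,210:380],None,fx=2.3,fy=2.3,interpolation=cv2.INTER_CUBIC))
  print(readout.read_state()["force"],[(np.array(d["location"]).round(4),round(d["p"],2)) for d in spot_in(c,"stir_bar_0")])
  print(readout.read_state()["force"])
cv2.imwrite("pics/i.png",np.hstack(o))
E
```

```text
[0.6084 0.29   0.0445] [ 0.9616 -0.5537  1.0837] [0.0004 0.0198 0.0929] 0.09444698280997048
[0.8893 1.1924 1.4044] []
[1.3752 1.0946 2.0612]
[1.7116 0.2604 2.2864] []
[ 1.8667 -0.1088  1.4557]
```

View pics/i.png

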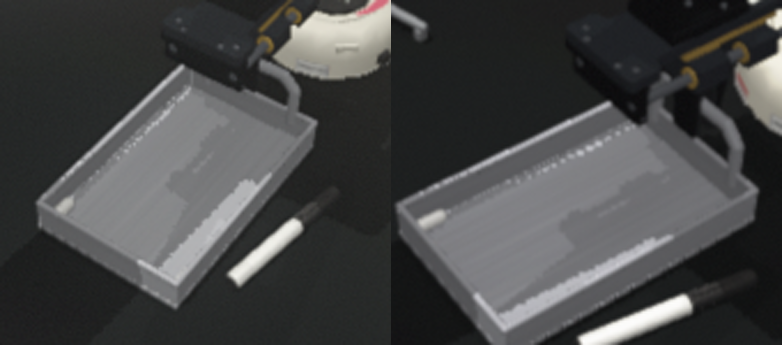

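The tray is flat and pressing very lightly on the worktop. One bar shows in the left far corner, and the others are hidden behind the far wall. I'll release and retreat straight up.

Request:
send_rows(
  moves=[
    [[0,0,0,0,0,0,-0.7],[0,0,0,0,0,0,-0.4],[0,0,0,0,0,0,0],[0,0,0,0,0,0,0.3],[0,0,0,0,0,0,0.5]],
  ],
)

```text
time_s: 14.15
position: [0.6073, 0.2898, 0.0438]
tcp_rot: [[-0.213, 0.977, -0.001], [0.977, 0.213, -0.0], [-0.0, -0.001, -1.0]]
force: [0.5, 0.6, -0.1]
opening: 0.428
```

Request:
send_rows(
  moves=[
    [[0,0,0,0,0,0,0.5],[0,0,0,0,0,0,0.5],[0,0,0,0,0,-1,0.5],[0,0,0,0,0,-2,0.5],[0,0,0,0,0,-3,0.5]],
  ],
)

```text
time_s: 14.65
position: [0.6063, 0.2894, 0.1034]
tcp_rot: [[-0.213, 0.977, -0.004], [0.977, 0.213, -0.001], [-0.0, -0.004, -1.0]]
force: [0.6, -0.2, 0.4]
opening: 0.741
```

Request:
send_rows(
  moves=[
    [[0,0,0,0,0,-3,0.5],[0,0,0,0,0,-3,0.5],[0,0,0,0,0,-3,0.5],[0,0,0,0,0,-3,0.5],[0,0,0,0,0,-3,0.5]],
  ],
)

```text
time_s: 15.15
position: [0.6074, 0.2898, 0.2562]
tcp_rot: [[-0.213, 0.977, 0.001], [0.977, 0.213, 0.0], [0.0, 0.001, -1.0]]
force: [-0.1, -0.4, 0.1]
opening: 0.752
```

Request:
send_rows(
  moves=[
    [[0,0,0,0,-3,0,0.5],[0,0,0,0,-4,0,0.5],[0,0,0,0,-4,0,0.5],[0,0,0,0,-2,0,0.5],[0,0,0,0,0,0,0.5]],
  ],
)

```text
time_s: 15.65
position: [0.4772, 0.2616, 0.2549]
tcp_rot: [[-0.214, 0.977, -0.002], [0.977, 0.214, -0.0], [-0.0, -0.002, -1.0]]
force: [-0.2, -1.1, 0.3]
opening: 0.749
```

```bash
python3 - <<'E'
from h import *
s=readout.read_state();print(s["position"],s["force"],s["opening"])
w=capture("wrist"); cv2.imwrite("pics/j.png",w)
print([(np.array(d["location"]).round(4),round(d["p"],2)) for d in spot_in("wrist","stir_bar_0")])
E
```

```text
[0.4772 0.2616 0.2549] [-0.1548 -1.083   0.2561] 0.7491864644116497
[(array([0.4259, 0.1909, 0.0129]), 0.76), (array([0.4145, 0.2121, 0.0162]), 0.59), (array([0.3996, 0.308 , 0.0111]), 0.52), (array([0.3931, 0.2874, 0.0106]), 0.5)]
```

View pics/j.png

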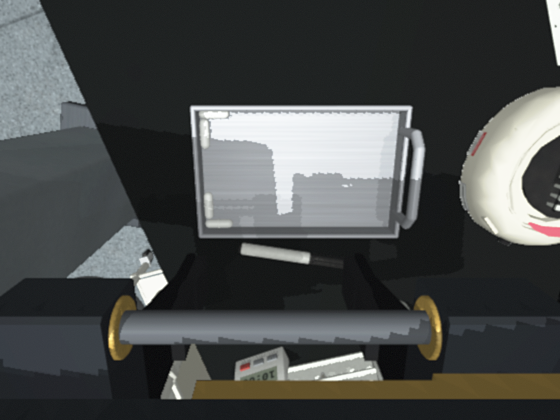

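The wrist view shows the tray flat and free. All four bars are at the far wall, at (215,115), (205,132), (208,207) and (218,224), within about 30 mm of it.

```bash
python3 -c "
from h import *
print(bot.hand_in())"
```

```text
the job is handed in; nothing more can be done
None
```

I gripped the bow handle, raised that end until the tray sloped about 20° and waited until all four bars had slid to the far end. I then lowered it slowly along the reverse arc, opened the fingers and moved straight up and clear. The job was handed in at about 15.8 s of the 42 s allowed; the hand-in reports no verdict.

- **Bars:** the last wrist picture shows all four, two in each far corner, about 30 mm or less from the far wall. The network also found four there, at heights of 11 to 16 mm.
- **Tray:** it looked flat in the pictures. Just before release it pressed on the worktop with about 1.5 N.
- **Robot:** at hand-in the gripper was open and about 25 cm above the worktop, touching nothing.
- **Checks that disagreed:**
  - The force reading was noisy by about 1 N, so I judged touchdown by its change of sign. That came about 1 to 2 mm below the height at which I had first gripped, so the bar had probably slipped slightly in the pads.
  - With the tray flat but still held, the network found no bars in the scene and side views, because the far wall hid most of them.

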